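Pack the two-layer sensor-cap kit box

TASK

Finish packing the black two-layer kit box: first lay the loose round metal cap flat, right way up, in the empty cavity at the bottom, next to the one already packed; then fit the divider by its handle fully down and level on its ledges, and finally set the steel block flat in the divider's large rectangular pocket. Leave the cap that is already packed in its cavity, and do not shove the tape roll, the loupe or the wire coil about.

Things in the scene. Friction and masses are not known exactly. Their poses are not given: they have to be found in the camera images.
- box_seat (a point): Open black kit box, fixed; inside 112 (its x) x 104 mm (its y), floor 4 mm above the bench, walls 4 mm thick, 44 mm high, with a flared rim up to 52 mm. Point: centre of the box in plan, 22 mm above the bench, level with the corner ledges and low partition on which the divider's underside rests. Axes along the sides, z up. Two round bottom cavities lie at y = +25 and -25 mm.
- empty_cavity (a point): Centre of the floor (4 mm above the bench) of the empty bottom cavity, marked by a thin card disc; at box y = +25 or -25 mm. Four posts 10 mm high stand round each cavity, their nearest corners 21 mm from its centre; between them a slot 30 mm wide runs along the box's x for the fingers, with 37 mm free from cap edge to wall at each end.
- packed_cap_mid (a point): The cap that is already packed in the other bottom cavity, same as the loose one. Point on its axis half-way up (7.5 mm above its underside).
- loose_cap_mid (a point): The loose cap on the bench: turned bare-metal disc, 38 mm diameter, 15 mm high (sides straight from 1 to 12 mm up, a dark disc and three dark dots on its top), 50 g. Grip across the diameter. Point on its axis half-way up (7.5 mm above its underside); z up.
- divider_handle (a point): Loose grey divider, 106 (its x) x 98 mm (its y), plate 4 mm thick, 110 to 180 g; has 3 mm to spare per side in the box, fits either way round (half turn). Handle on its centre: bar 60 mm long in x, 10 mm thick in y, 34 to 54 mm above the underside, on two legs; grip across y. Point: middle of the bar, 44 mm above the underside. In the box 47 mm are free each side of the bar.
- block_pocket (a point): Centre of the floor of the divider's large rectangular pocket, 4 mm above the divider's underside and 26 mm from its centre on its +y side; moves with the divider. Inside 52 mm (divider's x) by 36 mm (y), walls 5 mm high. On the other side of the handle are three small pockets, not used. Axes as the divider's.
- block_mid (a point): Loose steel block, 30 (its x) x 45 (its y) x 31 mm high, up to 0.33 kg. Point: its centre, 15.5 mm above its underside. It goes in the pocket with its 45 mm length along the divider's x, either way round; grip it across the 45 mm length (handle and wall block the other sides), fingertips at least 8 mm above its underside so that they clear the pocket's walls.
- tape_roll: Bystander: roll of tape lying flat, 60 mm diameter, 12 mm high; origin at the centre of its underside.
- loupe: Bystander: small black eye loupe standing on the bench like a flared cup, 38 mm diameter, 39 mm high; origin at the centre of its underside.
- wire_coil: Bystander: flat wire coil, 39 mm diameter, 8 mm high; origin at the centre of its underside.
Mind the look-alikes: they are no part of the job. Leave any turquoise look-alike of the part that bears loose_cap_mid alone.

How it is judged:
By the outcome, as a careful person would: the job done as asked, in the order asked, and still so for the second after the job is handed in, with the robot touching nothing.
It also fails if it takes over 72 s, if anything falls off the work surface, if the arm or the gripper's body presses on something with over 40 N, if the wrist force passes 120 N, or if a joint passes its speed limit or range.

ROBOT

A 6-joint arm with a two-finger parallel gripper is mounted at the origin on a cart in front of the work surface, level with it; the furniture and walls round the work are solid. World frame = base frame: x ahead of the robot, y to its left, z up, the work surface at z = 0. Lengths are in m, angles in rad, forces in N, time in s.
With the tool pointing down it reaches from about 0.275 to 0.75 m from the base axis. Payload 10.2 kg.
Tool frame: the origin (TCP) lies midway between the tips of the shut fingers; the grasp point (between the pads) lies 19 mm behind it (env.hold_point_z is the distance from the TCP to the grasp point, in m); z points along the fingers, y is the line along which they close (so a half turn about z gives the same grasp; the last joint's range is limited). The gripper opens to 85 mm and grips with 20 to 120 N. Pads are 22 mm wide; open, the fingers measure 114 mm over their backs; the gripper's body (76 mm by 85 mm) begins 54 mm behind the grasp point. The pads swing forward as they close: fully open they stand 13 mm farther back than shut.
Start: joints at [-1.383, 0.313, 1.498, -0, 1.331, -0.223], TCP at [0.21, -0.481, 0.231] pointing down, gripper open.
Joint ranges: [-2.94, 2.94], [-0.97, 2.17], [0.19, 2.56], [-1.23, 4.37], [0.02, 3.11], [-2.88, 2.88]. Speed limits (rad/s): [2.39, 2.39, 3.01, 3.14, 3.14, 3.14].

INTERFACE

Orientations are given as a unit quaternion [x, y, z, w].
In Python, from bench import env, kinematics, monitor, eyes, job gives the robot as it stands. The module is installed in compiled form; this text tells all that it offers. Calls block until the motion is done:
- env.reach(position, orientation): joint-space move of the TCP to a pose.
- env.movel(position, velocity=0.15, frame=None, guard=None): straight line of the TCP; frame=None keeps the orientation; velocity is the mean speed in m/s. With guard (N) it stops when the force on the tool has changed by that much, and returns True; else False.
- env.set_joints(angles): joint-space move.
- env.release() and env.close_gripper(effort=None): open the fingers fully, or close them until they stop; effort is the grip in N (None keeps the last).
- env.hold(seconds).
- kinematics.ik(position, orientation): joint angles nearest the present ones, or None.
- monitor.sense(): the state.
- eyes.grab_frame(name): name is "scene" or "top"; returns a dict with "frame" (480x640x3 uint8, red, green, blue), "mtx" (3x3 intrinsics, pixels), "view" (4x4, takes a point from world to camera coordinates). Camera axes: x right, y down, z forward; pixel columns grow to the right and rows downward; lengths in m; the calibration is good to about 2 mm. A picture is of the moment at which its call begins. There is no depth.
A pose or a line that the arm cannot do raises env.MotionError and nothing moves.
- job.hand_in(): hands the job in; it is judged then, once.
The state is a dict: "clock": time; "joints": joint angles; "qvel": joint speeds; "joint_efforts": joint torques, N m; "position": TCP position; "ee_rot": TCP orientation; "contact_force": force on the tool from outside, world axes, zero at the start; "ft_torque": the same for the moment, N m; "finger_gap": opening from 0.0 (shut) to 1.0 (fully open); "gripper_force": force on a finger pad.
Only numpy, scipy, OpenCV 4.12 (cv2) and the standard library are available. Lean on these libraries where they do the work, as an engineer would, in place of code of your own. Each camera call takes 0.05 s, during which the arm holds its last target. There are 200 camera calls.

## Working session

There is one attempt and no reset: what is moved stays moved. The work goes in short steps, each a Python script; the robot and the scene stay as the last script left them, time stands still between calls to the robot, and variables do not carry over. Pictures are saved under pics/ and viewed, at most 10 in all, crops included, and the job is handed in when it is done.

```bash
mkdir -p pics
python3 - <<'E'
from bench import env,kinematics,monitor,eyes,job
import cv2,numpy as np
np.set_printoptions(precision=4,suppress=True)
for n in("scene","top"):
    f=eyes.grab_frame(n); cv2.imwrite(f"pics/{n}0.png",f["frame"][:,:,::-1]); np.savez(f"pics/{n}0.npz",**f); print(n,f["mtx"],f["view"],-f["view"][:3,:3].T@f["view"][:3,3])
s=monitor.sense(); print(s, env.hold_point_z)
E
```

```text
scene [[540.6246   0.     321.5164]
 [  0.     540.6246 235.7886]
 [  0.       0.       1.    ]] [[-0.5225 -0.8525  0.013   0.3135]
 [-0.6191  0.3688 -0.6933  0.3462]
 [ 0.5863 -0.3703 -0.7205  0.933 ]
 [ 0.      0.      0.      1.    ]] [-0.1689  0.4851  0.9082]
top [[486.1704   0.     319.5891]
 [  0.     486.1704 247.3413]
 [  0.       0.       1.    ]] [[ 0.0084 -0.9998  0.0164  0.0124]
 [-0.9806 -0.0114 -0.1957  0.4936]
 [ 0.1958 -0.0144 -0.9805  1.0128]
 [ 0.      0.      0.      1.    ]] [0.2856 0.0327 1.0894]
{'clock': 0.1, 'joints': array([-1.3834,  0.3134,  1.4983,  0.    ,  1.331 , -0.2234]), 'qvel': array([ 0.0018,  0.    , -0.002 ,  0.0007,  0.0007, -0.    ]), 'joint_efforts': array([  0.0021, -41.29  , -26.0142,  -0.0002,   0.003 ,  -0.    ]), 'position': array([ 0.2096, -0.4811,  0.2308]), 'ee_rot': array([ 0.979 ,  0.2039,  0.    , -0.0006]), 'contact_force': array([-0.3893,  0.1929, -0.596 ]), 'ft_torque': array([-0.0156,  0.0398,  0.0403]), 'gripper_force': 0.0, 'finger_gap': 1.003188580439781} 0.0187
```

View pics/scene0.png

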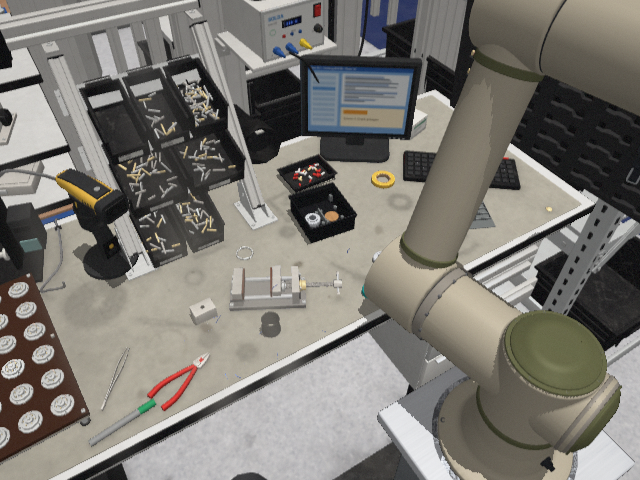

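View pics/top0.png

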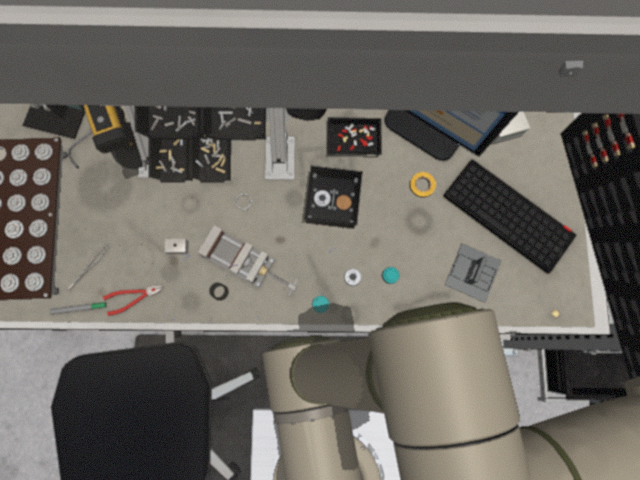

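```bash
cat > h.py <<'E'
import numpy as np,cv2
np.set_printoptions(precision=4,suppress=True)
def ray(f,uv):
    K,V=f["mtx"],f["view"]; R=V[:3,:3]; c=-R.T@V[:3,3]
    d=R.T@np.linalg.inv(K)@np.array([uv[0],uv[1],1.]); return c,d/np.linalg.norm(d)
def onz(f,uv,z):
    c,d=ray(f,uv); return c+d*(z-c[2])/d[2]
def tri(f1,a,f2,b):
    c1,d1=ray(f1,a);c2,d2=ray(f2,b)
    s=np.linalg.lstsq(np.c_[d1,-d2],c2-c1,rcond=None)[0]
    p,q=c1+s[0]*d1,c2+s[1]*d2; return (p+q)/2,np.linalg.norm(p-q)
def proj(f,p):
    x=f["mtx"]@(f["view"]@np.r_[p,1])[:3]; return x[:2]/x[2]
def crop(f,uv,h,size=(400,300)):
    u,v=map(int,uv); w=int(h*size[0]/size[1]); im=f["frame"][max(v-h,0):v+h,max(u-w,0):u+w,::-1]
    return cv2.resize(im,size,interpolation=cv2.INTER_CUBIC)
E
python3 - <<'E'
from h import *
t=np.load("pics/top0.npz");s=np.load("pics/scene0.npz")
for n,uv,z in [("box",(333,197),.05),("block",(175,245),.03),("cap",(353,277),.015),("turq1",(390,275),.015),("turq2",(320,303),.015),("div",(473,271),.02),("tape",(423,184),.012),("loupe",(219,291),.03),("coil",(244,201),.008),("vise",(235,258),.05),("post",(280,170),0)]:
    p=onz(t,uv,z); print(n,p,np.hypot(*p[:2]),proj(s,p))
print(tri(t,(175,245),s,(203,307)))
E
python3 - <<'E'
from bench import env,monitor,eyes
from h import *
q=monitor.sense()["joints"].copy(); q[0]=1.25; q[1]-=.25; q[2]+=.2
env.set_joints(q); st=monitor.sense(); print(st["clock"],st["position"])
fs={}
for n in("scene","top"):
    f=fs[n]=eyes.grab_frame(n); cv2.imwrite(f"pics/{n}1.png",f["frame"][:,:,::-1]); np.savez(f"pics/{n}1.npz",**f)
S,T=fs["scene"],fs["top"]
a=np.vstack([np.hstack([crop(T,(333,197),45),crop(T,(473,271),45)]),np.hstack([crop(S,(322,215),45),crop(S,proj(S,onz(T,(473,271),.02)),45)])])
cv2.imwrite("pics/c1.png",a)
E
```

```text
box [ 0.6079 -0.0115  0.05  ] 0.6080166866605216 [324.2303 206.1145]
block [0.4988 0.3372 0.03  ] 0.602073150245908 [204.1463 306.455 ]
cap [ 0.4337 -0.0582  0.015 ] 0.43753726825770933 [383.1959 256.5037]
turq1 [ 0.439  -0.1409  0.015 ] 0.4611039981012405 [411.2427 241.073 ]
turq2 [0.3752 0.0149 0.015 ] 0.3754512055123878 [371.4222 287.6719]
div [ 0.4493 -0.3262  0.02  ] 0.5552169634943542 [469.6729 208.3571]
tape [ 0.654  -0.2228  0.012 ] 0.6909316668631402 [384.4369 177.789 ]
loupe [0.3978 0.2352 0.03  ] 0.4621169184359948 [273.2151 320.6002]
coil [0.6086 0.1921 0.008 ] 0.6381450614742785 [246.581  251.2853]
vise [0.4676 0.2003 0.05  ] 0.5086655922090775 [271.7588 283.0983]
post [0.688  0.1115 0.    ] 0.6969755335808961 [262.6187 219.6937]
(array([0.4999, 0.3387, 0.0275]), np.float64(0.0017758032840269379))
3.375 [0.0235 0.4383 0.2705]
```

View pics/scene1.png

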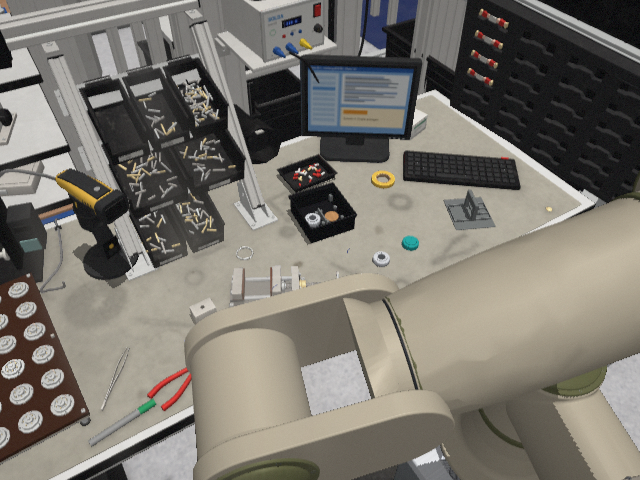

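View pics/c1.png

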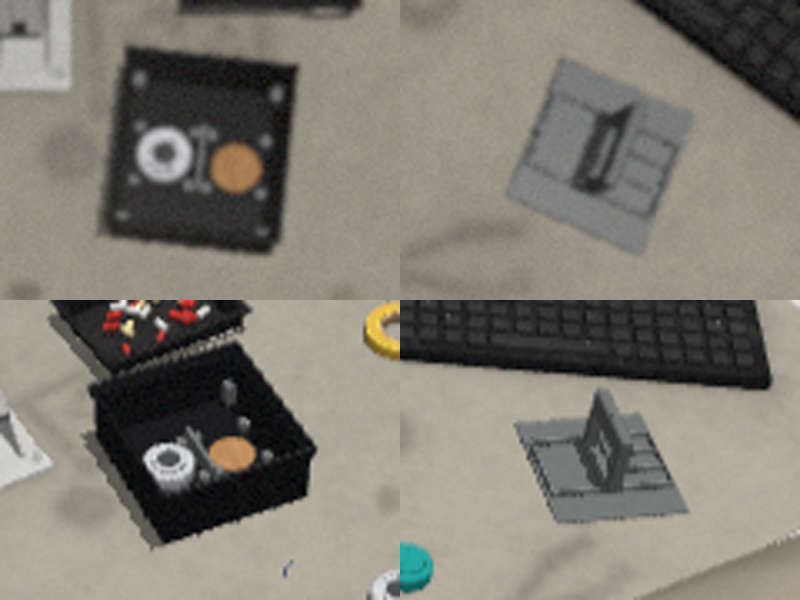

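```bash
cat > fit.py <<'E'
from h import *
from scipy.optimize import minimize
U=6
def circ(r,z,n=48):
    a=np.linspace(0,2*np.pi,n,endpoint=False); return np.c_[r*np.cos(a),r*np.sin(a),0*a+z]
def boxp(lx,ly,z0,z1,cy=0):
    return np.array([[sx*lx/2,cy+sy*ly/2,z] for sx in(1,-1) for sy in(1,-1) for z in(z0,z1)])
M=dict(cap=[np.r_[circ(.018,0),circ(.019,.001),circ(.019,.012),circ(.0175,.015)]],
 disc=[circ(.019,0)],
 block=[boxp(.030,.045,0,.031)],
 div=[boxp(.106,.098,0,.004),boxp(.060,.010,.034,.054)],
 box=[np.r_[boxp(.120,.112,0,.044),boxp(.128,.120,.044,.052)]])
def seg(f,uv,h,rule,hull=True):
    u,v=map(int,uv); im=f["frame"][v-h:v+h,u-h:u+h]
    big=cv2.resize(im,None,fx=U,fy=U,interpolation=cv2.INTER_CUBIC).astype(float)
    m=rule(big).astype(np.uint8); m=cv2.morphologyEx(m,cv2.MORPH_OPEN,np.ones((U,U)))
    n,l,s,c=cv2.connectedComponentsWithStats(m)
    # component nearest centre and large
    k=max(range(1,n),key=lambda i:s[i,4]/(1+(np.hypot(*(c[i]-h*U))/(U*h/3))**2)); m=(l==k).astype(np.uint8)
    if hull:
        cs,_=cv2.findContours(m,0,2); H=cv2.convexHull(np.vstack(cs)); m[:]=0; cv2.fillPoly(m,[H],1)
    return dict(f=f,o=np.array([u-h,v-h]),m=m,im=im)
def render(sg,parts,x):
    c,s=np.cos(x[2]),np.sin(x[2]); R=np.array([[c,-s,0],[s,c,0],[0,0,1]]); m=np.zeros_like(sg["m"])
    K,V=sg["f"]["mtx"],sg["f"]["view"]
    for P in parts:
        W=P@R.T+[x[0],x[1],x[3]]; C=(W@V[:3,:3].T+V[:3,3])@K.T; uv=C[:,:2]/C[:,2:]
        q=(uv+.5-sg["o"])*U-.5
        H=cv2.convexHull(q.astype(np.float32)); cv2.fillPoly(m,[np.round(H*16).astype(np.int32)],1,shift=4)
    return m
def fit(segs,parts,x0,yaw=True,z=True):
    ix=[0,1]+([2] if yaw else [])+([3] if z else [])
    sc=np.array([.001,.001,.02,.001])
    def full(p):
        x=np.array(x0,float); x[ix]+=p*sc[ix]; return x
    L=lambda p:sum((render(s,parts,full(p))!=s["m"]).sum()/s["m"].sum() for s in segs)
    best=None
    n=len(ix)
    S=np.vstack([np.zeros(n),5*np.eye(n)])
    r=minimize(L,np.zeros(n),method="Nelder-Mead",options=dict(initial_simplex=S,xatol=.02,fatol=1e-4,maxiter=400))
    r=minimize(L,r.x,method="Nelder-Mead",options=dict(initial_simplex=r.x+np.vstack([np.zeros(n),-2*np.eye(n)]),xatol=.02,fatol=1e-4,maxiter=400))
    return full(r.x),r.fun
def overlay(sg,parts,x,size=(200,200)):
    v=cv2.resize(sg["im"],(sg["m"].shape[1],sg["m"].shape[0]),interpolation=cv2.INTER_CUBIC)[:,:,::-1].copy()
    for m,c in((sg["m"],(0,0,255)),(render(sg,parts,x),(0,255,0))):
        cs,_=cv2.findContours(m,cv2.RETR_EXTERNAL,2); cv2.drawContours(v,cs,-1,c,1)
    return cv2.resize(v,size,interpolation=cv2.INTER_AREA)
mx=lambda b:b.max(2); mn=lambda b:b.min(2)
bright=lambda b:mn(b)>195
dark=lambda b:mx(b)<75
grey=lambda b:(b[:,:,0]-b[:,:,2]<8)&(mx(b)<160)
orange=lambda b:(b[:,:,0]-b[:,:,2]>45)
E
python3 - <<'E'
from fit import *
T=dict(np.load("pics/top1.npz"));S=dict(np.load("pics/scene1.npz"));T0=dict(np.load("pics/top0.npz"));S0=dict(np.load("pics/scene0.npz"))
for n,f,uv in [("bench",T,(390,230)),("cap",T,(353,273)),("cap",T,(348,277)),("divplate",T,(460,275)),("block",T0,(170,245)),("block",T0,(175,252)),("boxwall",T,(310,220)),("benchS",S,(430,260)),("capS",S,(376,258)),("divS",S,(458,214)),("blS",S0,(203,304)),("blS side",S0,(196,315)),("disc",T,(344,202)),("bench nr block",S0,(180,290))]:
    print(n,f["frame"][uv[1],uv[0]])
J=[("cap","cap",T,(353,277),S,(381,258),18,bright,[.434,-.058,0,0],0),
("pcap","cap",T,(322,199),S,(313,219),16,bright,[.61,.015,0,.004],0),
("disc","disc",T,(344,202),S,(332,216),16,orange,[.60,-.035,0,.0045],0),
("block","block",T0,(175,245),S0,(203,309),22,lambda b:mn(b)>0,[.4999,.3387,0,0],1),
("div","div",T,(473,271),S,(469,210),42,grey,[.45,-.326,-.35,0],1),
("box","box",T,(333,197),S,(323,214),42,dark,[.608,-.0115,-.09,0],1)]
import pickle
R=[];rows=[]
for n,m,t,a,s,b,h,rule,x0,yaw in J:
    if n=="block": rule=lambda q:mn(q)>165
    sg=[seg(t,a,h,rule,n!="div"),seg(s,b,h,rule,n!="div")]
    x,l=fit(sg,M[m],x0,yaw); print(n,x,round(l,3))
    R.append(np.vstack([overlay(g,M[m],x,(266,266)) for g in sg]))
cv2.imwrite("pics/ov1.png",cv2.resize(np.vstack([np.hstack(R[:3]),np.hstack(R[3:])]),(600,600)) if 0 else cv2.resize(np.hstack(R),(800,267)))
E
```

```text
bench [156 149 136]
cap [147 146 151]
cap [186 187 192]
divplate [125 127 124]
block [183 179 171]
block [138 132 123]
boxwall [43 43 40]
benchS [166 161 147]
capS [217 218 221]
divS [119 122 120]
blS [209 202 193]
blS side [221 217 205]
disc [170 126  87]
bench nr block [176 170 156]
cap [ 0.4394 -0.0578  0.     -0.0065] 2.594
pcap [ 0.8585 -0.0835  0.     -0.1321] 2.0
disc [ 0.6117 -0.0376  0.      0.0027] 0.407
block [ 0.5031  0.3397 -0.1099 -0.0014] 1.35
div [ 0.451  -0.3321 -0.4195 -0.0028] 0.122
box [ 0.614  -0.0102 -0.1013  0.0024] 0.327
```

View pics/ov1.png

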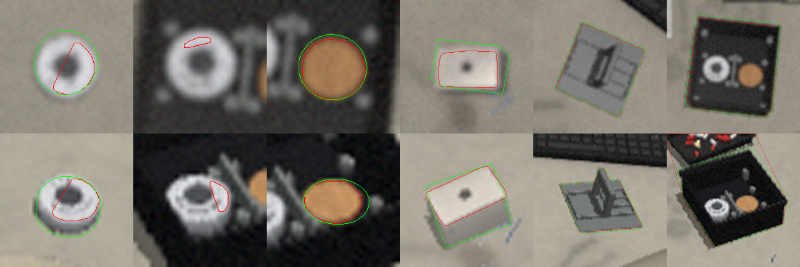

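Run:
```python
from fit import *
T=dict(np.load("pics/top1.npz"));S=dict(np.load("pics/scene1.npz"));T0=dict(np.load("pics/top0.npz"));S0=dict(np.load("pics/scene0.npz"))
M["disc"]=[circ(.0178,0)]; M["btop"]=[boxp(.030,.045,.031,.031)]
capr=lambda b:(b[:,:,0]-b[:,:,2]<8)&(mx(b)>70)
pc=lambda b:(mx(b)>95)&(b[:,:,0]-b[:,:,2]<20)
J=[("cap","cap",T,(353,277),S,(381,258),18,capr,capr,[.436,-.058,0,-.001],0),
("pcap","cap",T,(322,199),S,(313,219),14,pc,pc,[.618,.012,0,.002],0),
("disc","disc",T,(344,202),S,(332,216),16,orange,orange,[.6117,-.0376,0,.0027],0),
("block","btop",T0,(175,245),S0,(203,307),22,lambda b:mn(b)>158,lambda b:mn(b)>178,[.501,.339,-.05,-.001],1),
("box","box",T,(333,197),None,None,42,dark,dark,[.612,-.0105,-.09,-.001],1)]
R=[]
for n,m,t,a,s,b,h,r1,r2,x0,yaw in J:
    sg=[seg(t,a,h,r1)]+([seg(s,b,h,r2)] if s else [])
    x,l=fit(sg,M[m],x0,yaw,s is not None); print(n,x,round(l,3))
    o=[overlay(g,M[m],x,(266,266)) for g in sg]; R.append(np.vstack(o if s else o*2))
cv2.imwrite("pics/ov2.png",cv2.resize(np.hstack(R),(800,320)))
```

```text
cap [ 0.4355 -0.0571  0.     -0.0013] 0.204
pcap [0.6172 0.0126 0.     0.0055] 0.208
disc [ 0.6111 -0.037   0.      0.0033] 0.227
block [ 0.4995  0.3394 -0.0015 -0.0012] 0.247
box [ 0.6124 -0.0118 -0.0978 -0.001 ] 0.049
```

View pics/ov2.png

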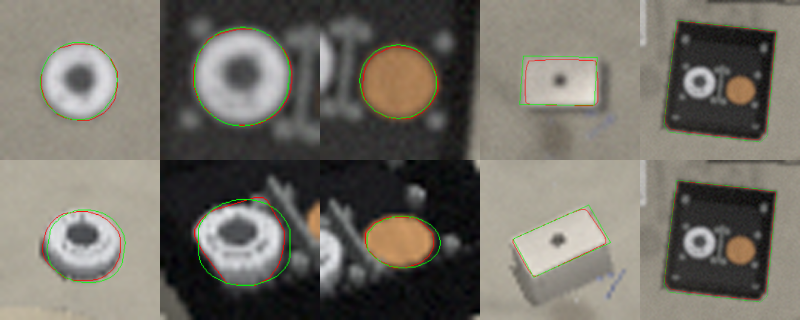

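```bash
cat > arm.py <<'E'
from bench import env,kinematics,monitor,eyes,job
from fit import *
def quat(phi):
    # tool down, tool y along world angle phi (mod pi); choose the wrist turn nearest mid-range
    a=(phi+np.pi/2)/2; return np.array([np.cos(a),np.sin(a),0,0])
def best(p,phi):
    q0=monitor.sense()["joints"]; c=[]
    for f in(phi,phi+np.pi):
        q=kinematics.ik(np.array(p),quat(f))
        if q is not None: c.append((abs(q-q0).max()+.3*abs(q[5]),f))
    return quat(min(c)[1])
def st(t=""):
    s=monitor.sense(); print(t,"t",round(s["clock"],2),s["position"],"F",s["contact_force"],"gap",round(s["finger_gap"],3),"gf",round(s["gripper_force"],1)); return s
def grab(tag):
    d={}
    for n in("scene","top"):
        f=d[n]=eyes.grab_frame(n); cv2.imwrite(f"pics/{n}{tag}.png",f["frame"][:,:,::-1]); np.savez(f"pics/{n}{tag}.npz",**f)
    return d
E
python3 - <<'E'
from arm import *
p=[.4355,-.0571]; phi=-.105
o=best(p+[.15],phi); env.reach(p+[.15],o); st("above")
print("guard",env.movel(p+[.001],velocity=.12,guard=12)); st("down")
env.close_gripper(25); st("closed")
grab("2")
env.movel(p+[.12],velocity=.2); st("up")
d=grab("3")
c=(np.array([p[0],p[1],.125]))
S,T=d["scene"],d["top"]
S2=dict(np.load("pics/scene2.npz"));T2=dict(np.load("pics/top2.npz"))
cv2.imwrite("pics/c3.png",np.vstack([np.hstack([crop(T2,(353,277),36),crop(S2,(381,258),36)]),np.hstack([crop(T,proj(T,c),36),crop(S,proj(S,c),36)])]))
E
```

```text
above t 5.81 [ 0.4356 -0.0565  0.1501] F [-0.6034  0.3644  1.1903] gap 0.999 gf 0.0
guard False
down t 7.2 [ 0.4359 -0.0572  0.0015] F [0.835  0.0981 0.014 ] gap 1.001 gf 0.0
closed t 7.71 [ 0.4356 -0.0571  0.0014] F [-1.5572  0.1776  6.6414] gap 0.431 gf 24.4
up t 8.55 [ 0.4349 -0.0569  0.119 ] F [-0.6423  0.4958 -0.5752] gap 0.428 gf 25.1
```

View pics/c3.png

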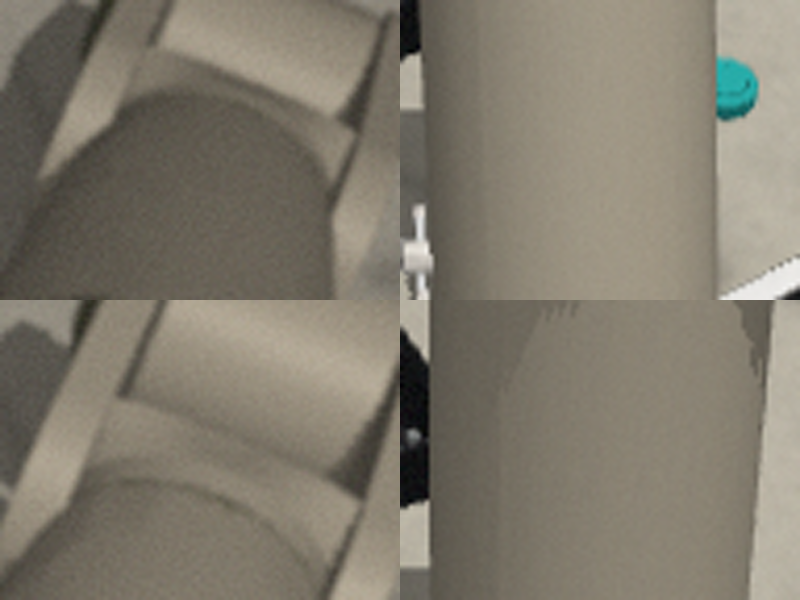

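Run:
```python
from arm import *
p=[.6110,-.0370]; o=monitor.sense()["ee_rot"]
o=best(p+[.12],-.105)
env.movel(p+[.13],velocity=.2,frame=o); st("above box")
d=grab("4"); c=np.array(p+[.13]); S,T=d["scene"],d["top"]
cv2.imwrite("pics/c4.png",np.hstack([crop(T,proj(T,c),60),crop(S,proj(S,c),60)]))
```

```text
above box t 9.68 [ 0.6103 -0.037   0.1295] F [ 0.907  -0.3352 -0.5234] gap 0.427 gf 25.1
```

View pics/c4.png

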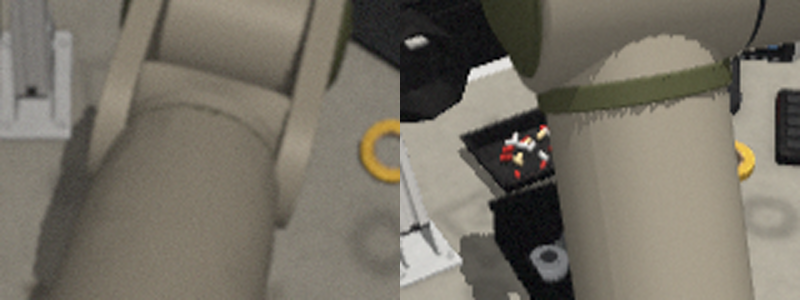

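Run:
```python
from arm import *
p=[.6110,-.0370]
env.movel(p+[.035],velocity=.15); env.hold(.2); st("pre")
g=env.movel(p+[.0035],velocity=.03,guard=6); s=st(f"guard {g}")
```

```text
pre t 10.77 [ 0.6115 -0.0371  0.036 ] F [ 0.0422 -0.2819 -0.1139] gap 0.432 gf 25.1
guard True t 11.68 [ 0.6108 -0.037   0.0054] F [-1.958   0.1864  5.2827] gap 0.428 gf 25.6
```

Run:
```python
from arm import *
p=[.6110,-.0370]
env.release(); st("rel")
env.movel(p+[.07],velocity=.1); st("up")
env.movel(p+[.15],velocity=.25)
q=monitor.sense()["joints"].copy(); q[0]=-.75; env.set_joints(q); s=st("swing")
d=grab("5")
T,S=d["top"],d["scene"]
pc=lambda b:(mx(b)>95)&(b[:,:,0]-b[:,:,2]<20)
for n,t,x0 in(("pcap",(322,199),[.6172,.0126,0,.0055]),("placed",(343,202),[.611,-.037,0,.004])):
    sg=[seg(T,t,14,pc),seg(S,proj(S,[x0[0],x0[1],.012]),14,pc)]
    print(n,fit(sg,M["cap"],x0,False), sg[0]["m"].sum(),sg[1]["m"].sum())
cv2.imwrite("pics/c5.png",np.hstack([crop(T,(333,197),40),crop(S,(323,214),40)]))
```

```text
rel t 12.21 [ 0.6119 -0.0371  0.0045] F [10.1589 -1.2929 -8.8834] gap 0.989 gf 29.0
up t 13.01 [ 0.6106 -0.0369  0.0692] F [-0.4199  0.8127 -0.4675] gap 1.0 gf 0.0
swing t 14.63 [ 0.5194 -0.3233  0.1495] F [-0.286  -0.2777  0.1284] gap 0.998 gf 0.0
pcap (array([0.6172, 0.0126, 0.    , 0.0055]), np.float64(0.20085879602467704)) 8455 6587
placed (array([ 0.6111, -0.0372,  0.    ,  0.0046]), np.float64(0.39517194657939153)) 8453 9293
```

View pics/c5.png

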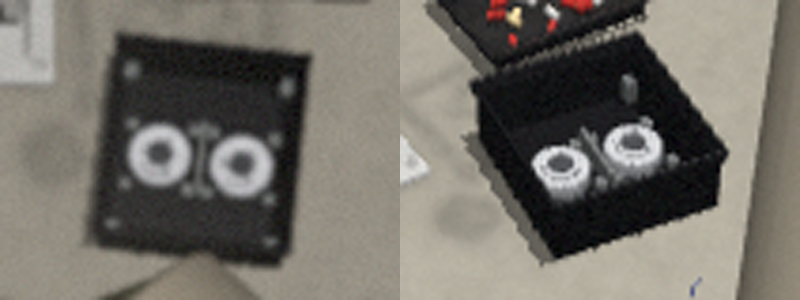

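Run:
```python
from arm import *
T=dict(np.load("pics/top1.npz"));S=dict(np.load("pics/scene1.npz"))
sg=[seg(T,(473,271),42,grey,False),seg(S,(469,210),42,grey,False)]
x,l=fit(sg,M["div"],[.451,-.3315,-.4195,-.0013],True,False); print(x,l)
xt,lt=fit(sg[:1],M["div"],[.451,-.3315,-.4195,-.0013],True,False); print("top",xt,lt)
phi=x[2]+np.pi/2; p=[x[0],x[1]]
q0=monitor.sense()["joints"]; B=(.6136,-.0121)
for f in(phi,phi+np.pi,phi-np.pi):
    a=kinematics.ik(np.array(p+[.14]),quat(f)); b=kinematics.ik(np.array([*B,.15]),quat(f-.102-x[2])); print(f,a,b)
```

```text
[ 0.4504 -0.3311 -0.4211 -0.0013] 0.12722404367539877
top [ 0.4492 -0.3324 -0.4267 -0.0013] 0.04537661447022517
1.1497186246994777 [-0.8434  0.4714  1.5175 -0.      1.1527 -1.9931] [-0.2104  0.5747  1.3225 -0.      1.2444 -1.6792]
4.291311278289271 [-0.8434  0.4714  1.5175 -0.      1.1527  1.1484] [-0.2104  0.5747  1.3225 -0.      1.2444  1.4624]
-1.9918740288903154 [-0.8434  0.4714  1.5175 -0.      1.1527  1.1484] [-0.2104  0.5747  1.3225 -0.      1.2444  1.4624]
```

Run:
```python
from arm import *
yaw=-.4225; p=[.4502,-.3313]; f=yaw+1.5*np.pi
env.reach(p+[.13],quat(f)); st("above")
g=env.movel(p+[.030],velocity=.12,guard=12); st(f"down {g}")
env.close_gripper(60); st("closed")
env.movel(p+[.05],velocity=.05); st("lift")
env.movel(p+[.15],velocity=.2)
env.movel([.6136,-.0121,.15],velocity=.2,frame=quat(f-.102-yaw)); env.hold(.2); st("over box")
env.movel([.6136,-.0121,.090],velocity=.12); env.hold(.2); st("pre")
g=env.movel([.6136,-.0121,.0505],velocity=.03,guard=8); st(f"in {g}")
```

```text
above t 15.92 [ 0.4505 -0.3311  0.1301] F [ 0.2248 -0.6193 -0.0935] gap 0.997 gf 0.0
down False t 16.9 [ 0.4506 -0.3316  0.0307] F [ 0.4462 -0.2608 -0.0863] gap 0.999 gf 0.0
closed t 17.58 [ 0.4503 -0.3314  0.0302] F [-0.8421  0.1801  1.9829] gap 0.1 gf 60.3
lift t 18.13 [ 0.4502 -0.3313  0.0501] F [ 0.4041 -0.8656 -2.3948] gap 0.103 gf 59.8
over box t 20.93 [ 0.6135 -0.0125  0.1501] F [-0.0492  0.6872 -2.1405] gap 0.102 gf 59.7
pre t 21.77 [ 0.614  -0.0122  0.0909] F [ 0.9837  0.0763 -0.4855] gap 0.107 gf 59.7
in True t 22.94 [ 0.6135 -0.0121  0.0522] F [-0.8766  0.549   5.7507] gap 0.102 gf 60.5
```

Run:
```python
from arm import *
env.release(); st("rel")
env.movel([.6136,-.0121,.15],velocity=.2)
q=monitor.sense()["joints"].copy(); q[0]=-.75; env.set_joints(q); st("swing")
d=grab("6"); T,S=d["top"],d["scene"]
P=M["div"]
for nm,rule in(("grey",lambda b:(mx(b)>85)),):
    sg=[seg(T,proj(T,[.6136,-.0121,.03]),32,rule,False),seg(S,proj(S,[.6136,-.0121,.03]),32,rule,False)]
    x,l=fit(sg[:1],P,[.6136,-.0121,-.102,.021],True,False); print("top",x,l)
    x2,l2=fit(sg,P,[.6136,-.0121,-.102,.021],True,True); print("both",x2,l2)
cv2.imwrite("pics/c6.png",np.vstack([np.hstack([crop(T,(333,197),40),crop(S,(323,210),40)]),np.hstack([overlay(g,P,x2,(400,300)) for g in sg])]))
```

```text
rel t 23.67 [ 0.6129 -0.0119  0.0512] F [ 1.3945 -1.0139 -0.5455] gap 1.002 gf 0.0
swing t 25.55 [ 0.5203 -0.3242  0.1486] F [ 0.0809 -0.3669  1.105 ] gap 1.0 gf 0.0
top [ 0.6143 -0.0137 -0.0823  0.021 ] 0.13987130485267793
both [ 0.6155 -0.0145 -0.1016  0.0195] 1.0614683254037278
```

View pics/c6.png

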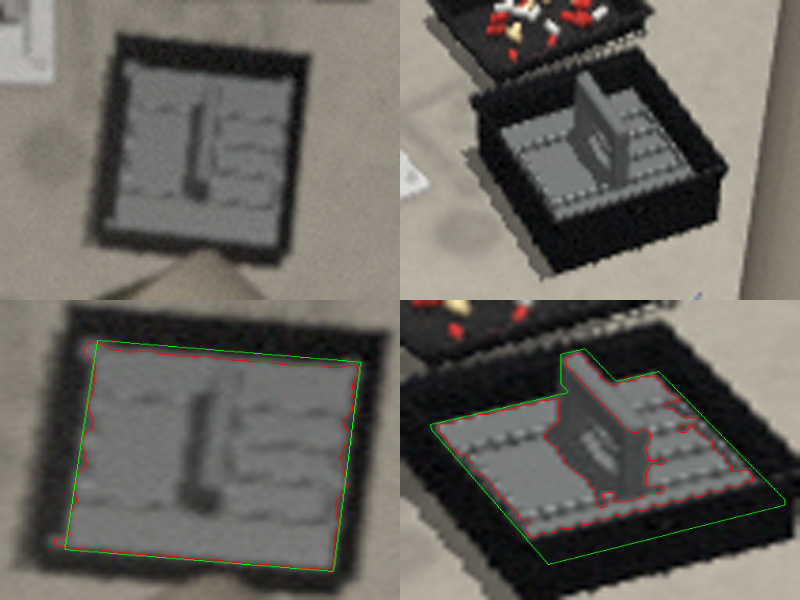

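Run:
```python
from arm import *
T=dict(np.load("pics/top0.npz"));S=dict(np.load("pics/scene0.npz"))
for v in range(230,258,3): print(v,T["frame"][v,186:216].mean(1).astype(int))
print("scene")
for v in range(262,312,5): print(v,S["frame"][v,212:242].mean(1).astype(int))
for c in [(.5105,.282,.03),(.4885,.282,.03),(.5105,.2905,.03),(.4885,.2905,.03),(.5105,.282,.0),(.4885,.282,.0)]: print(c,proj(T,c),proj(S,c))
for b in([.4995,.3394],):
  for f in(np.pi/2,-np.pi/2): print(f,kinematics.ik(np.array(b+[.15]),quat(f)))
  for f in(-.102,np.pi-.102,-.102-np.pi): print(f,kinematics.ik(np.array([.6162,.0138,.15]),quat(f)))
```

```text
230 [140 141 140 143 142 144 142 143 145 144 146 137 140 139 138 138 142 144
 138 140 139 137 133 141 152 163 172 174 177 173]
233 [138 139 140 139 137 141 137 138 142 140 144 140 137 136 141 142 138 141
 143 133 136 136 142 157 170 174 172 173 171 172]
236 [141 137 140 137 136 135 138 138 138 146 139 139 140 138 140 135 138 133
 134 134 144 151 168 175 171 171 168 173 172 170]
239 [127 130 137 137 139 139 141 142 138 137 140 145 141 142 141 141 140 138
 140 155 165 177 176 176 173 172 177 171 163 138]
242 [104  93 111 135 141 145 144 139 142 145 144 142 142 140 140 141 141 150
 156 171 172 173 174 173 175 170 166 148 113  78]
245 [105  91 117 137 142 146 144 142 141 146 143 145 140 141 147 153 165 165
 170 173 170 169 166 173 171 154 120  86  68  66]
248 [ 99  95 114 137 142 143 143 143 144 143 140 141 135 150 158 168 170 170
 170 170 171 173 168 159 127  94  71  59  74  98]
251 [ 98 100 118 133 139 138 142 141 141 141 139 145 153 167 172 173 171 171
 174 170 170 163 133  98  77  62  72  89 111 124]
254 [121 125 132 135 135 143 139 138 141 140 138 136 133 124 125 133 147 164
 171 16
[... 1361 characters left out ...]
67 169 168 168 166 164 160 157 150
 147 149 150 140 137 136 136 140 131 130 129 131]
(0.5105, 0.282, 0.03) [200.3335 240.1081] [227.06   291.2048]
(0.4885, 0.282, 0.03) [199.7723 249.8362] [231.6295 298.5928]
(0.5105, 0.2905, 0.03) [196.4912 240.0636] [223.239  292.8994]
(0.4885, 0.2905, 0.03) [195.9145 249.7926] [227.7765 300.3288]
(0.5105, 0.282, 0.0) [203.2819 242.874 ] [228.6832 300.1128]
(0.4885, 0.282, 0.0) [202.7472 252.3537] [233.1829 307.4606]
1.5707963267948966 [ 0.403   0.5538  1.3569 -0.      1.2309 -1.1678]
-1.5707963267948966 [ 0.403   0.5538  1.3569 -0.      1.2309  1.9738]
-0.102 [-0.1674  0.5804  1.3131 -0.      1.2481 -0.0654]
3.0395926535897932 None
-3.243592653589793 None
```

Run:
```python
from arm import *
p=[.4995,.3524]
env.reach([.45,.0,.2],quat(np.pi/4)); 
env.reach(p+[.14],quat(np.pi/2)); st("above")
g=env.movel(p+[.012],velocity=.1,guard=10); st(f"down {g}")
env.close_gripper(70); st("closed")
env.movel(p+[.03],velocity=.05); st("lift")
env.movel(p+[.16],velocity=.2)
env.reach([.48,.05,.2],quat(-.102)); st("way")
env.movel([.6162,.0138,.14],velocity=.2,frame=quat(-.102))
env.movel([.6162,.0138,.065],velocity=.12); env.hold(.2); st("pre")
```

```text
above t 29.15 [0.5001 0.3513 0.1404] F [-0.5336 -0.7464 -0.2238] gap 0.999 gf 0.0
down False t 30.58 [0.4998 0.3526 0.0126] F [ 0.2315 -0.6958 -0.1574] gap 0.999 gf 0.0
closed t 31.05 [0.5    0.3525 0.0127] F [-0.6839 -1.5567  4.8906] gap 0.51 gf 73.1
lift t 31.56 [0.4994 0.3524 0.0301] F [ 0.5083 -0.8959 -3.2583] gap 0.508 gf 72.1
way t 33.52 [0.48   0.0506 0.1996] F [-0.4888  1.0132 -2.3405] gap 0.503 gf 72.1
pre t 35.42 [0.6165 0.0138 0.0658] F [-0.5841  0.6664 -3.044 ] gap 0.508 gf 72.1
```

Run:
```python
from arm import *
g=env.movel([.6162,.0138,.0365],velocity=.03,guard=6); st(f"in {g}")
```

```text
in True t 36.23 [0.616  0.0139 0.0387] F [-0.2712  0.2098  5.3535] gap 0.507 gf 73.0
```

Run:
```python
from arm import *
env.release(); st("rel")
env.movel([.6162,.0138,.16],velocity=.15); st("up")
q=monitor.sense()["joints"].copy(); q[0]=-.75; env.set_joints(q); env.hold(.3); st("swing")
d=grab("7"); T,S=d["top"],d["scene"]
bt=[boxp(.045,.030,.031,.031)]
sg=[seg(T,proj(T,[.6162,.0138,.057]),20,lambda b:mn(b)>158),seg(S,proj(S,[.6162,.0138,.057]),20,lambda b:mn(b)>172)]
x,l=fit(sg,bt,[.6162,.0138,-.102,.025],True,True); print("block",x,l)
for g in sg: print(g["m"].sum()/36)
x1,l1=fit(sg[:1],bt,[.6162,.0138,-.102,.025],True,False); print("top",x1,l1)
dv=[boxp(.106,.098,.004,.004)]
sd=seg(T,proj(T,[.6136,-.0121,.03]),32,lambda b:mx(b)>85)
print("div top",fit([sd],dv,[.6143,-.0137,-.09,.021],True,False))
cv2.imwrite("pics/c7.png",np.hstack([crop(T,(333,197),40),crop(S,(323,210),40)]))
```

```text
rel t 36.73 [0.6153 0.014  0.0376] F [ 0.5446  0.2365 -0.972 ] gap 1.005 gf 0.0
up t 37.69 [0.6157 0.0138 0.159 ] F [ 0.049  -0.0934 -1.2075] gap 0.999 gf 0.0
swing t 39.33 [ 0.5221 -0.3266  0.159 ] F [ 0.1758 -0.3218  0.3426] gap 0.999 gf 0.0
block [ 0.6162  0.0123 -0.0778  0.0221] 0.27533308405368884
229.33333333333334
167.47222222222223
top [ 0.6139  0.0114 -0.0237  0.025 ] 0.15721899224806202
div top (array([ 0.614 , -0.0116, -0.1133,  0.021 ]), np.float64(0.045734819144027626))
```

Run:
```python
from bench import job
print(job.hand_in())
```

```text
the job is handed in; nothing more can be done
None
```

The job is handed in at about 39 s of the 72 s: the loose cap, the divider and the steel block went in, in that order, each meeting its seat within 1 mm of the expected height. Pictures confirmed the cap and divider level and the packed cap in place. The block's seating I checked only by contact height and image fits, and I did not re-check the tape roll, loupe and coil afterwards.

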